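# Book in a small computer and hold its cover open

### The arm

A 7-joint arm with a two-finger parallel gripper is mounted at the origin on a cart in front of the work surface, level with it; the furniture and walls round the work are solid. World frame = base frame: x ahead of the robot, y to its left, z up, the work surface at z = 0. Lengths are in m, angles in degrees, forces in N, time in s.
With the tool pointing down it reaches from about 0.425 to 0.95 m from the base axis. Payload 4.7 kg.
Tool frame: the origin (TCP) lies on the centre line of the jaws, within the pads' length; the fingertips stand 25 mm ahead of it and the grasp point (between the pads) lies 6 mm ahead of it; z points along the fingers, y is the line along which they close (so a half turn about z gives the same grasp; the last joint's range is limited). The gripper opens to 85 mm and grips with 20 to 120 N. Pads are 22 mm wide; open, the fingers measure 114 mm over their backs; the gripper's body (76 mm by 85 mm) begins 54 mm behind the grasp point. The pads swing forward as they close: fully open they stand 13 mm farther back than shut.
Start: joints at [-70.697, 26.849, -2.785, 87.806, 1.381, 65.374, -4.715], TCP at [0.241, 0.63, 0.256] pointing down, gripper open.
Joint ranges: [-148.3, 148.3], [-19.14, 114.17], [-79.39, 73.82], [5.75, 140.21], [-59.74, 239.74], [12.07, 113.84], [-152.46, 152.46]. Speed limits (degrees/s): [147.25, 147.25, 180, 180, 180, 180, 180].

### API

Orientations are given as [roll, pitch, yaw] about the fixed x, y, z axes, in that order (R = Rz(yaw) Ry(pitch) Rx(roll)).
In Python, from workcell import bot, eyes, job gives the robot as it stands.
- The arm moves only by the tool play_rows, never from a script. Its argument "increments" is a list of rows, each an object with "offset": the shift along the tool's x, y, z in mm, a list of three; "roll": the turn about the tool's z in degrees. In form: [{"offset": [x, y, z], "roll": roll}, ...]. A call has 1 to 12 rows; each row shifts and turns the commanded pose from where the row before left it, along the tool's axes as they then stand; what a row does not reach is not made up. A row lasts 1/8 s, in which the tool goes at most 62.5 mm and 10.7 degrees, less where a joint would pass 70% of its speed; a pose out of reach is approached as far as the arm can. A call is refused whole if a number of a shift passes 62.5 or a number of a turn 10.7, either way. A call with a gripper value outside its range is refused whole. "hand" is the opening, from -1 (shut) to 1 (fully open), set as the call begins (left out, the last holds). The fingers move at their own pace and stop on an object; the grip force is fixed at half the most. Time passes only in rows, so rows that do not move let the fingers close. It gives the time, the measured TCP pose, the force, the opening and the grip force at its end, in the units of the state.
- bot.observe(): the state, without advancing time (a new reading comes with each control period).
- eyes.snapshot(name): name is "scene" or "top" or "wrist"; returns a dict with "image" (480x640x3 uint8, red, green, blue), "vfov" (degrees; the focal length in pixels is half the picture's height over the tangent of half this angle, whatever the lens; pixels are square), "cx", "cy" (the principal point, pixels), "eye" and "rotation" of the camera in the world; the wrist camera has in their place "tool_from_camera" (4x4, takes a point from camera to tool coordinates, whose origin is the TCP and whose axes are the flange's). Camera axes: x right, y up, looking along -z (the intrinsics and any distortion apply to the point x, -y, -z); pixel columns grow to the right and rows downward; lengths in m; the calibration is good to about 2 mm. A picture is of the moment at which its call begins: read the wrist's pose just before it. There is no depth.
- job.close_job(): hands the job in; it is judged then, once.
The state is a dict: "clock": time; "qpos": joint angles; "joint_velocities": joint speeds; "effort": joint torques, N m; "eef_pos": TCP position; "orientation": TCP orientation; "wrist_force": force on the tool from outside, world axes, zero at the start; "ft_torque": the same for the moment, N m; "grip_width": finger opening in m; "grasp_force": force on a finger pad.
Only numpy, scipy, OpenCV 4.12 (cv2) and the standard library are available. Lean on these libraries where they do the work, as an engineer would, in place of code of your own. Each camera call takes 0.05 s, during which the arm holds its last target. There are 200 camera calls.

### The job

Book in the small computer on the desk: pick up the bar-code scanner, point it square at the middle of the bar-code label on the computer's front from 4 to 10 cm away, hold it steady there for two seconds, and lay it flat on the desk again without dropping it. Then lift the computer's hinged cover and hold it open at 60 degrees, so that a colleague can change the memory inside; it has no stay and would fall shut, so finish while still holding it. Leave the other things on the desk where they are, and nothing propping the cover or leaning on the computer.

Things in the scene. Friction and masses are not known exactly. Their poses are not given: they have to be found in the camera images.
- scanner: hand-held bar-code scanner, grey plastic, 152 mm long (x), lying on its flat underside; loose, about 0.14 kg. Origin at the centre of its underside. x points along it to its reading window, z up. Handle 36 mm wide (y), 28 mm high, from x = -75 to +33 mm; head 50 mm wide, 32 mm high, from x = +33 to +75 mm
- scanner_window (a point): centre of the scanner's reading window, on the front end of the head: 76 mm ahead of the scanner's origin and 16 mm above its underside; axes as the scanner's. It reads straight ahead along x, with a range of 30 to 130 mm from window to label
- scanner_grip (a point): point in the scanner's handle to grip it, across 36 mm (y): 8 mm ahead of its origin (+x), 14 mm above its underside, at its centre of mass; axes as the scanner's
- computer: small grey steel computer, 140 mm deep (x), 200 mm wide (y), 88 mm high without the cover's 4 mm; it stands firm on the desk (does not move). Origin at the centre of its underside; x points from its front (the side with the label, ports and power button) to its back, z up
- label (a point): centre of the white bar-code label, 56 mm wide and 28 mm high, on the computer's upright front face, to the left of the middle seen from the front: 70 mm ahead of the computer's origin (at -x), 58 mm to +y, 52 mm above the desk; axes as the computer's, so its face looks to -x
- cover_hinge (a point): middle of the cover's hinge line, which runs along the computer's y at the top of its back: 70 mm behind its origin (+x), 88 mm up. Axes turn with the cover; closed they are the computer's
- cover_bar (a point): middle of the cover's pull bar: round dark steel bar, 10 mm thick, 118 mm long along y, on a post at each end (100 mm clear between). Shut, it is 162 mm ahead (-x) of the hinge line and 32 mm above it, i.e. 28 mm above the cover's top and 22 mm ahead of the front. Pinch it from above, fingers closing along x; it turns between the pads as the cover swings. Axes turn with the cover
- cover (a joint): angle of the hinged cover, rad: 0 shut (as it starts), grows as the front edge with the bar is lifted and swung up and back; 1.047 is 60 degrees, stop at 1.85. The cover weighs 0.35 to 0.6 kg, has no latch, stay or spring, and falls shut when let go; lifting it takes 2 to 3 N at the bar
- memory_module: bystander: green memory module lying flat, 30 x 133 (y) x 4 mm, loose; origin at the centre of its underside
- screw_cup: bystander: open plastic cup of screws, 67 mm across, 65 mm high, loose; origin at the centre of its underside
- screwdriver: bystander: small screwdriver lying along x, 156 x 21 x 22 mm, loose; origin at the centre of its underside
- mouse: bystander: black computer mouse, 116 (x) x 62 x 38 mm, loose; origin at the centre of its underside

How it is judged (in metres and radians):
On the way, in this order (a step that is already met when the one before it is completed fails the run):
1. held scanner steady for 1 s and square (20 deg) to the label, which is 30 to 130 mm ahead of the window and within 13 mm sideways, 10 mm in height of its axis (x of label in the frame of scanner_window between 0.03 and 0.13 m and y of label in the frame of scanner_window between -0.013 and 0.013 m and z of label in the frame of scanner_window between -0.01 and 0.01 m and angle between the x axis of scanner and the x axis of computer, either way round below 0.35 rad and linear speed of scanner below 0.03 m/s and angular speed of scanner below 0.2 rad/s and contact force between the fingers and scanner above 0.5 N), for 1 s.
2. the scanner lies flat on the desk again, on its underside, let go and at rest (height (world z) of scanner below 0.012 m and angle between scanner's own z axis and vertical below 0.2 rad and contact force between the fingers and scanner below 0.1 N and linear speed of scanner below 0.03 m/s), for 0.2 s.
At the end, for the whole second after the job is handed in: The cover stands still at 60 degrees within 7 (joint 0.925 to 1.17 rad) and the fingers hold it (contact of more than 0.5 N), with nothing loose propping it or touching the computer; the scanner lies flat on its underside on the desk, let go and at rest. The program ends while holding the cover (all of step 2 and value of joint cover between 0.925 and 1.17 rad and velocity of joint cover between -0.1 and 0.1 rad/s and contact force between the fingers and computer above 0.5 N and contact force between each of scanner, memory_module, screw_cup, screwdriver, mouse and computer below 0.1 N); the arm keeps its last pose, push and grip.
It fails at once if the scanner was dropped: let go more than 25 mm above the desk (height (world z) of scanner above 0.025 m and contact force between each of the arm, the fingers and scanner below 0.02 N).
It fails at once if the memory module was moved more than 30 mm (distance of memory_module from where it was at the start of the episode above 0.03 m).
It fails at once if the cup of screws was moved more than 30 mm (distance of screw_cup from where it was at the start of the episode above 0.03 m).
It fails at once if the screwdriver was moved more than 30 mm (distance of screwdriver from where it was at the start of the episode above 0.03 m).
It fails at once if the mouse was moved more than 30 mm (distance of mouse from where it was at the start of the episode above 0.03 m).
It also fails if it takes over 61 s, if anything falls off the work surface, if the arm or the gripper's body presses on something with over 40 N, if the wrist force passes 120 N, or if a joint passes its speed limit or range.

## Working session

There is one attempt and no reset: what is moved stays moved. The work goes in short steps, Python scripts to look and compute and a tool call to move; the robot and the scene stay as the last step left them, time stands still between calls to the robot, and variables do not carry over. Pictures are saved under pics/ and viewed, at most 10 in all, crops included, and the job is handed in when it is done.

Besides the shell and the picture viewer there is one more tool, called after "Emit:" in YAML: its name, and indented under it one key for each argument. play_rows: Moves the arm, as the interface text tells. Its arguments: {"type":"object","properties":{"increments":{"type":"array"},"hand":{"type":"number"}},"required":["increments"]}

```bash
mkdir -p pics
cat > h.py <<'E'
import numpy as np, cv2
from workcell import bot, eyes, job
from scipy.spatial.transform import Rotation as Ro
def cam(s, st=None):
    if 'eye' in s: return np.array(s['eye']), np.array(s['rotation'])
    T=np.array(s['tool_from_camera']); R=Ro.from_euler('xyz',st['orientation'],degrees=True).as_matrix()
    return np.array(st['eef_pos'])+R@T[:3,3], R@T[:3,:3]
def f(s): return 240/np.tan(np.radians(s['vfov'])/2)
def ray(s,u,v,z,st=None):
    e,R=cam(s,st); d=R@np.array([(u-s['cx'])/f(s),-(v-s['cy'])/f(s),-1.]); return e+d*(z-e[2])/d[2]
def proj(s,p,st=None):
    e,R=cam(s,st); c=R.T@(np.array(p)-e); return np.array([s['cx']-f(s)*c[0]/c[2], s['cy']+f(s)*c[1]/c[2]])
def save(n,im): cv2.imwrite('pics/'+n+'.png',im[:,:,::-1])
E
python3 - <<'E'
from h import *
for n in ['scene','top']:
    s=eyes.snapshot(n); save(n+'0',s['image']); print({k:v for k,v in s.items() if k!='image'})
    np.save(n+'0.npy',s,allow_pickle=True)
print(bot.observe())
E
```

```text
{'vfov': 45.24475661248755, 'cx': 315.80878787090836, 'cy': 239.10142140903258, 'eye': array([-0.06102167, -0.53902443,  0.52281714]), 'rotation': array([ 66.20459444,  -0.90787261, -41.33686544])}
{'vfov': 51.54830405834351, 'cx': 322.38154508138336, 'cy': 250.43708523591638, 'eye': array([0.44436347, 0.18610694, 1.03340899]), 'rotation': array([  8.91205528,   0.67271231, -90.41024697])}
{'clock': 0.1, 'qpos': array([-70.69555863,  26.89388612,  -2.78311904,  87.86867569,
         1.37932307,  65.37470234,  -4.71573434]), 'joint_velocities': array([ 0.02004679, -0.16670268, -0.06319378, -0.16878043, -0.03520634,
       -0.01084832, -0.01980632]), 'effort': array([ 9.12531632e-04, -5.11515784e+01, -4.67233127e-02, -2.38391000e+01,
        1.08782819e-02,  4.34195463e-03,  2.14756102e-05]), 'eef_pos': array([0.24127651, 0.62987721, 0.25533884]), 'orientation': array([-1.79896255e+02,  2.83141624e-03,  1.59039444e+02]), 'wrist_force': array([-0.28913861, -0.09221675, -0.41663898]), 'ft_torque': array([-0.00469823,  0.01811324,  0.02239684]), 'grasp_force': 0.0, 'grip_width': 0.08535390396700393}
```

View pics/top0.png

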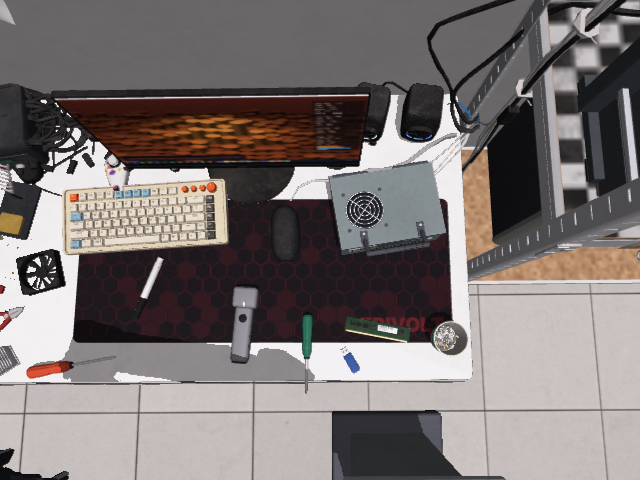

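View pics/scene0.png

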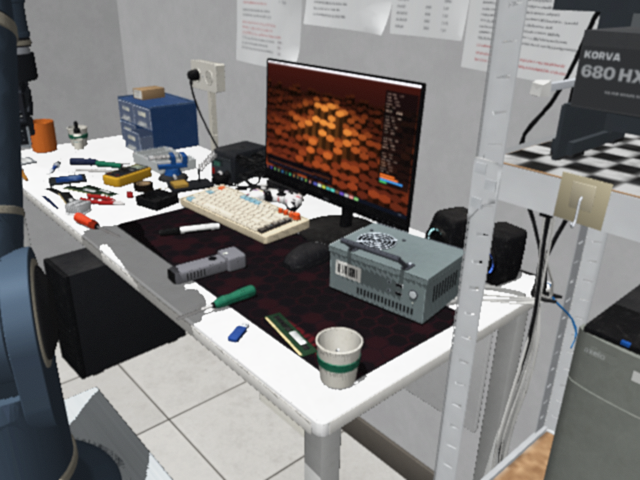

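The top view shows the scanner at (243,325) with its head up the image, the computer at (388,208) with its pull bar at (400,245), the mouse at (286,232), the screwdriver at (307,345), the memory at (377,328) and the cup at (449,337). In the scene view the label is at (347,270) and the bar at (375,255).

```bash
sed -i "s/np.array(s\['rotation'\])/Ro.from_euler('xyz',s['rotation'],degrees=True).as_matrix()/" h.py
python3 - <<'E'
from h import *
s=np.load('top0.npy',allow_pickle=True).item(); im=s['image']
print(ray(s,469,379,0), ray(s,0,381,0))
c=cv2.resize(im[150:400,215:475],(780,750),interpolation=cv2.INTER_CUBIC)
save('topcrop',cv2.resize(im[155:375,215:475],(780,600)*1 if 0 else (709,600),interpolation=cv2.INTER_CUBIC))
hsv=cv2.cvtColor(im,cv2.COLOR_RGB2HSV)
for nm,(x0,y0,x1,y1) in dict(scan=(220,275,268,372),comp=(318,150,455,262)).items():
    m=np.zeros(im.shape[:2],np.uint8); sub=hsv[y0:y1,x0:x1]
    m[y0:y1,x0:x1]=((sub[...,2]>75)&(sub[...,2]<190)&(sub[...,1]<70))*255
    m=cv2.morphologyEx(m,cv2.MORPH_OPEN,np.ones((3,3)))
    cs=max(cv2.findContours(m,0,2)[0],key=cv2.contourArea); h=cv2.convexHull(cs)
    print(nm,cv2.contourArea(cs),cv2.minAreaRect(h)); 
    for q in cv2.approxPolyDP(h,3,True)[:,0]: print(q, [ray(s,*q,z)[:2].round(3) for z in (0.0,0.03,0.09)])
E
```

```text
[ 0.34152143 -0.09661329  0.        ] [0.34328286 0.85555947 0.        ]
scan 2143.5 ((243.5, 328.9999694824219), (46.99999237060547, 83.99998474121094), -0.0)
[255 288] [array([0.529, 0.338]), array([0.526, 0.334]), array([0.521, 0.325])]
[267 348] [array([0.406, 0.312]), array([0.407, 0.308]), array([0.409, 0.301])]
[267 371] [array([0.36 , 0.311]), array([0.362, 0.308]), array([0.367, 0.3  ])]
[220 371] [array([0.36 , 0.407]), array([0.363, 0.401]), array([0.368, 0.388])]
[220 345] [array([0.412, 0.408]), array([0.413, 0.402]), array([0.415, 0.389])]
[234 288] [array([0.529, 0.382]), array([0.526, 0.376]), array([0.522, 0.365])]
comp 7796.0 ((385.716064453125, 204.38609313964844), (88.95933532714844, 108.70063018798828), 75.69972229003906)
[423 150] [array([ 0.825, -0.023]), array([ 0.814, -0.017]), array([ 0.792, -0.004])]
[431 162] [array([ 0.798, -0.039]), array([ 0.787, -0.032]), array([ 0.767, -0.019])]
[445 232] [array([ 0.644, -0.062]), array([ 0.638, -0.055]), array([ 0.626, -0.04 ])]
[430 239] [array([ 0.629, -0.03 ]), array([ 0.624, -0.024]), array([ 0.613, -0.011])]
[351 251] [array([0.605, 0.137]), array([0.6  , 0.138]), array([0.591, 0.141])]
[341 249] [array([0.609, 0.158]), array([0.604, 0.159]), array([0.595, 0.16 ])]
[326 188] [array([0.742, 0.188]), array([0.733, 0.188]), array([0.716, 0.188])]
[328 176] [array([0.769, 0.184]), array([0.759, 0.184]), array([0.741, 0.184])]
```

View pics/topcrop.png

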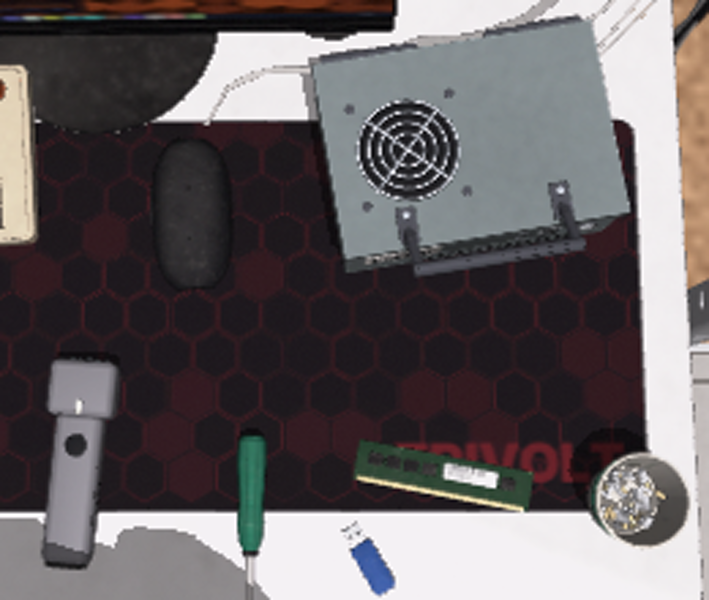

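The crop shows the cover-top corners at about (311,58), (588,17), (631,212) and (346,258), and the bar from (417,270) to (583,242). The scanner's head spans (50,360) to (118,415), with its tail near (68,560).

Run:
```python
from h import *
s=np.load('top0.npy',allow_pickle=True).item()
P=lambda x,y,z: ray(s,x/2.727+215,y/2.727+155,z)[:2].round(4)
c=[P(311,58,.092),P(588,17,.092),P(631,211,.092),P(346,258,.092)]
print('comp',c,[np.linalg.norm(c[i]-c[i-1]).round(3) for i in range(4)],np.mean(c,0))
e=c[2]-c[3];print('yaw front',np.degrees(np.arctan2(-e[1],-e[0]))-90); e=c[0]-c[3];print('yaw side',np.degrees(np.arctan2(e[1],e[0])))
a,b=P(417,270,.12),P(583,242,.12); print('bar',a,b,np.linalg.norm(a-b),(a+b)/2)
for n,q in dict(fl=(52,360,.032),fr=(118,361,.032),rl=(48,414,.032),rr=(116,416,.032),tl=(43,555,.028),tr=(94,557,.028)).items(): print(n,P(*q))
for n,q in dict(cup=(640,500,.065),mem0=(360,455,.003),mem1=(528,505,.003),sd0=(251,435,.015),mo0=(190,138,.02),mo1=(190,285,.02)).items(): print(n,P(*q))
```

```text
comp [array([0.7393, 0.182 ]), array([ 0.7678, -0.0181]), array([ 0.6251, -0.0426]), array([0.5933, 0.1587])] [np.float64(0.148), np.float64(0.202), np.float64(0.145), np.float64(0.204)] [0.681375 0.07    ]
yaw front 8.97701138411665
yaw side 9.06731697621095
bar [0.5802 0.1113] [ 0.5985 -0.0022] 0.11496582100781083 [0.58935 0.05455]
fl [0.5283 0.3757]
fr [0.5272 0.3267]
rl [0.4885 0.3779]
rr [0.4867 0.3277]
tl [0.3867 0.3801]
tr [0.385  0.3429]
cup [ 0.4238 -0.046 ]
mem0 [0.4573 0.1476]
mem1 [0.4194 0.0227]
sd0 [0.4725 0.2291]
mo0 [0.6992 0.2752]
mo1 [0.5852 0.2747]
```

```bash
cat >> h.py <<'E'
def plan(p,yaw):
    st=bot.observe(); R=Ro.from_euler('xyz',st['orientation'],degrees=True)
    dy=(yaw-st['orientation'][2]+180)%360-180
    d=np.array(p)-st['eef_pos']; R2=Ro.from_euler('z',dy,degrees=True)*R
    print('t',st['clock'],'pos',st['eef_pos'].round(4),'ori',st['orientation'].round(2),'roll',round(-dy,2),'offset before roll',(R.inv().apply(d)*1e3).round(1),'after',(R2.inv().apply(d)*1e3).round(1))
E
python3 -c "
from h import *
plan([.445,.356,.22],175.8)"
```

```text
t 0.1 pos [0.2413 0.6299 0.2553] ori [-179.9     0.    159.04] roll -16.76 offset before roll [-288.2 -182.8   35.7] after [-223.2 -258.2   35.8]
```

Emit:
play_rows:
  increments:
    - {"offset": [0,0,0],"roll": -8.4}
    - {"offset": [0,0,0],"roll": -8.4}
    - {"offset": [-22,-26,4],"roll": 0}
    - {"offset": [-28,-32,4],"roll": 0}
    - {"offset": [-32,-37,5],"roll": 0}
    - {"offset": [-32,-37,5],"roll": 0}
    - {"offset": [-32,-37,5],"roll": 0}
    - {"offset": [-32,-37,5],"roll": 0}
    - {"offset": [-26,-30,4],"roll": 0}
    - {"offset": [-19,-22,4],"roll": 0}
    - {"offset": [0,0,0],"roll": 0}
    - {"offset": [0,0,0],"roll": 0}
  hand: 1

```text
clock: 1.6
eef_pos: [0.4443, 0.3579, 0.2202]
orientation: [180.0, -0.0, 175.9]
wrist_force: [-0.3, 0.6, 0.4]
grip_width: 0.0853
grasp_force: 0.0
```

Run:
```python
from h import *
st=bot.observe(); s=eyes.snapshot('wrist'); save('w1',s['image']); print(st['eef_pos'],st['orientation'],s['vfov'],s['tool_from_camera'])
np.save('w1.npy',dict(s=s,st=st),allow_pickle=True)
for p in ([.454,.356,.028],[.529,.351,.032],[.379,.362,.028],[.462,.356,.028]): print(proj(s,p,st))
```

```text
[0.44426514 0.35787655 0.22019579] [ 1.79967505e+02 -4.74785870e-02  1.75912923e+02] 66.61953133271065 [[ 4.35600694e-04  9.61115014e-01  2.76148040e-01  6.92641500e-02]
 [ 9.99999736e-01 -5.79306420e-04  4.38820858e-04 -2.21189251e-04]
 [ 5.81731647e-04  2.76147776e-01 -9.61115013e-01 -1.16831946e-01]
 [ 0.00000000e+00  0.00000000e+00  0.00000000e+00  1.00000000e+00]]
[313.39334938 225.75720242]
[313.80018876 306.08740659]
[314.14331729 136.43577617]
[314.04517119 234.55492586]
```

View pics/w1.png

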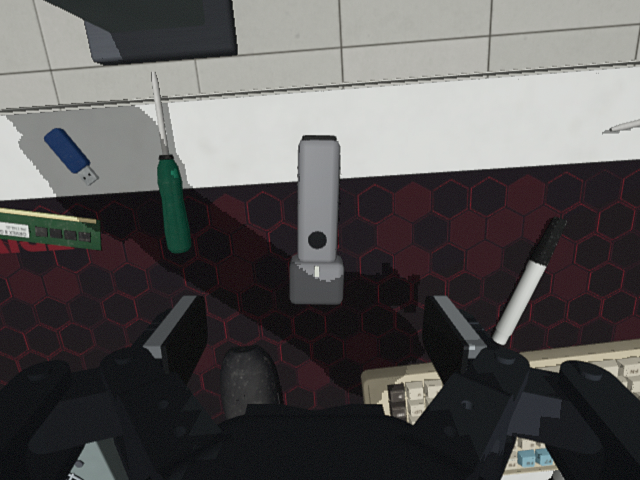

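The wrist view shows the scanner from its tail at (319,139) to its front at (316,303). The handle is about 37 px wide and the head spans x 290–343.

Run:
```python
from h import *
d=np.load('w1.npy',allow_pickle=True).item(); s,st=d['s'],d['st']
hsv=cv2.cvtColor(s['image'],cv2.COLOR_RGB2HSV)
for v,z in ((150,.028),(180,.028),(210,.028),(225,.028),(265,.032),(275,.032)):
    r=hsv[v,270:370]; m=np.where((r[:,2]>80)&(r[:,1]<60))[0]+270
    a,b=ray(s,m[0]-.5,v,z,st),ray(s,m[-1]+.5,v,z,st); print(v,m[0],m[-1],((a+b)/2)[:2].round(4),np.linalg.norm(a-b).round(4))
print(ray(s,317,303,.0,st),ray(s,317,303,.032,st),ray(s,317,281,.032,st),ray(s,317,255,.032,st),ray(s,318.5,139,.028,st))
plan([.462,.357,.03],175.8)
```

```text
150 270 369 [0.3901 0.3656] 0.0825
180 270 337 [0.4137 0.3505] 0.0573
210 298 336 [0.4402 0.3601] 0.0336
225 298 336 [0.4535 0.3592] 0.034
265 296 342 [0.4892 0.3585] 0.0418
275 298 340 [0.4987 0.3578] 0.0385
[0.54192253 0.35327081 0.        ] [0.52610035 0.35414881 0.032     ] [0.50440522 0.35564757 0.032     ] [0.47974509 0.35735115 0.032     ] [0.38127065 0.36541073 0.028     ]
t 1.65 pos [0.444  0.3583 0.2203] ori [ 1.7996e+02 -4.0000e-02  1.7597e+02] roll 0.17 offset before roll [-18.2  -0.2 190.3] after [-1.820e+01 -1.000e-01  1.903e+02]
```

Emit:
play_rows:
  increments:
    - {"offset": [-9,1,20],"roll": 0}
    - {"offset": [-9,0.5,30],"roll": 0}
    - {"offset": [0,0,35],"roll": 0}
    - {"offset": [0,0,35],"roll": 0}
    - {"offset": [0,0,30],"roll": 0}
    - {"offset": [0,0,20],"roll": 0}
    - {"offset": [0,0,12],"roll": 0}
    - {"offset": [0,0,8],"roll": 0}
    - {"offset": [0,0,0],"roll": 0}
    - {"offset": [0,0,0],"roll": 0}

```text
clock: 2.9
eef_pos: [0.4636, 0.3575, 0.031]
orientation: [179.9, 0.1, 175.8]
wrist_force: [-0.2, 0.5, -0.0]
grip_width: 0.0854
grasp_force: 0.0
```

Emit:
play_rows:
  increments:
    - {"offset": [0,0,0],"roll": 0}
    - {"offset": [0,0,0],"roll": 0}
    - {"offset": [0,0,0],"roll": 0}
    - {"offset": [0,0,0],"roll": 0}
    - {"offset": [0,0,0],"roll": 0}
    - {"offset": [0,0,0],"roll": 0}
    - {"offset": [0,0,0],"roll": 0}
    - {"offset": [0,0,0],"roll": 0}
  hand: -1

```text
clock: 3.9
eef_pos: [0.4636, 0.3575, 0.0309]
orientation: [179.9, 0.0, 175.8]
wrist_force: [-0.0, -0.5, 6.4]
grip_width: 0.0347
grasp_force: 62.3
```

Emit:
play_rows:
  increments:
    - {"offset": [0,0,-12],"roll": 0}
    - {"offset": [0,0,-25],"roll": 0}
    - {"offset": [0,0,-35],"roll": 0}
    - {"offset": [0,0,-28],"roll": 0}
    - {"offset": [0,0,-10],"roll": 0}
    - {"offset": [0,0,0],"roll": 0}

```text
clock: 4.65
eef_pos: [0.4631, 0.3569, 0.1404]
orientation: [180.0, 0.0, 175.8]
wrist_force: [-0.6, -0.4, -1.5]
grip_width: 0.0348
grasp_force: 61.6
```

```bash
python3 -c "
from h import *
plan([.470,.095,.14],-171)"
```

```text
t 4.65 pos [0.4631 0.3569 0.1404] ori [1.7999e+02 1.0000e-02 1.7584e+02] roll -13.16 offset before roll [ -25.9 -260.8    0.4] after [  34.1 -259.8    0.4]
```

Emit:
play_rows:
  increments:
    - {"offset": [-1,-12,0],"roll": 0}
    - {"offset": [-2,-22,0],"roll": 0}
    - {"offset": [-3,-30,0],"roll": 0}
    - {"offset": [-4,-34,0],"roll": 0}
    - {"offset": [-4,-34,0],"roll": 0}
    - {"offset": [-4,-34,0],"roll": 0}
    - {"offset": [-3,-34,0],"roll": 0}
    - {"offset": [-2,-28,0],"roll": 0}
    - {"offset": [-2,-20,0],"roll": 0}
    - {"offset": [-1,-12,0],"roll": 0}
    - {"offset": [0,0,0],"roll": -4.2}
    - {"offset": [0,0,0],"roll": -5}

```text
clock: 6.15
eef_pos: [0.4697, 0.0951, 0.14]
orientation: [-180.0, -0.0, -174.8]
wrist_force: [0.6, -0.2, -1.2]
grip_width: 0.0345
grasp_force: 61.6
```

Emit:
play_rows:
  increments:
    - {"offset": [0,0,8],"roll": -4}
    - {"offset": [0,0,14],"roll": 0}
    - {"offset": [0,0,16],"roll": 0}
    - {"offset": [0,0,14],"roll": 0}
    - {"offset": [0,0,8],"roll": 0}
    - {"offset": [0,0,0],"roll": 0}
    - {"offset": [0,0,0],"roll": 0}

```text
clock: 7.02
eef_pos: [0.4706, 0.096, 0.0806]
orientation: [180.0, 0.0, -171.0]
wrist_force: [-0.4, -0.3, -1.6]
grip_width: 0.0346
grasp_force: 61.6
```

Run:
```python
from h import *
plan([.470,.095,.067],-171)
for n in ('top','scene','wrist'):
    st=bot.observe(); s=eyes.snapshot(n); np.save(n+'2.npy',dict(s=s,st=st),allow_pickle=True)
    im=s['image']; 
    print(n,proj(s,[.603,.116,.052],st),proj(s,[.534,.105,.052],st))
    if n=='top': a=cv2.resize(im[170:400,280:470],(496,600),interpolation=2)
    elif n=='scene': b=cv2.resize(im[200:380,240:430],(300,284),interpolation=2)
    else: c=cv2.resize(im,(300,225))
o=np.zeros((600,796,3),np.uint8); o[:,:496]=a; o[:284,496:]=b; o[300:525,496:]=c; save('m2',o)
```

```text
t 7.025 pos [0.4706 0.096  0.0806] ori [ 1.7999e+02  4.0000e-02 -1.7096e+02] roll 0.04 offset before roll [ 0.8 -0.9 13.6] after [ 0.7 -0.9 13.6]
top [362.65444069 247.77964124] [368.91148908 282.18322695]
scene [348.13736966 270.23366196] [323.89785898 284.02186954]
wrist [313.18269051 524.79783973] [313.05938783 417.73032052]
```

View pics/m2.png

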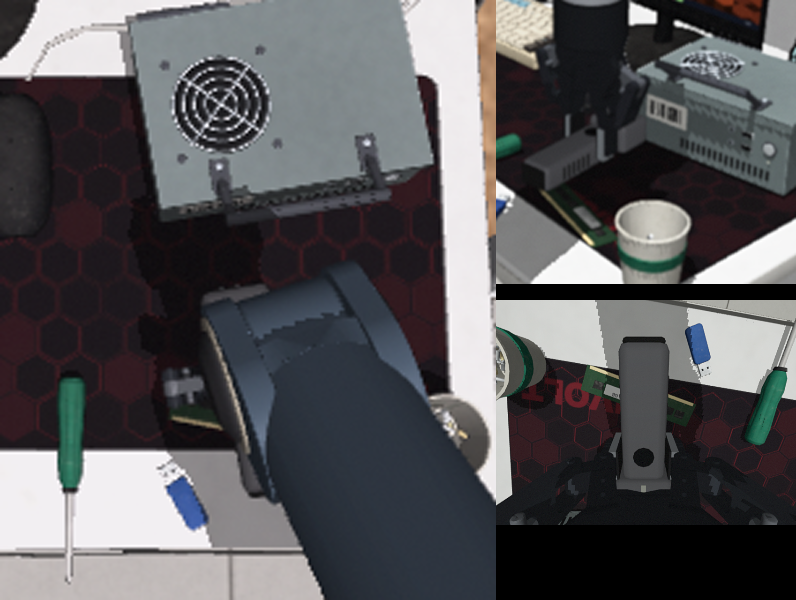

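The top crop shows the scanner under the gripper, pointing at the label. In the scene crop the label is at (665,112), which is (347,271) in the full picture; my prediction was (348,270). In the wrist crop the scanner is straight, with its tail at (643,340).

Emit:
play_rows:
  increments:
    - {"offset": [0,-0.5,7],"roll": 0}
    - {"offset": [0,-0.5,6.5],"roll": 0}
    - {"offset": [0,0,0],"roll": 0}
    - {"offset": [0,0,0],"roll": 0}

```text
clock: 7.68
eef_pos: [0.4704, 0.0949, 0.0667]
orientation: [180.0, -0.0, -171.0]
wrist_force: [0.8, -0.1, -0.6]
grip_width: 0.0349
grasp_force: 61.6
```

Run:
```python
from h import *
plan([.470,.095,.067],-171)
d=np.load('wrist2.npy',allow_pickle=True).item(); s,st=d['s'],d['st']
R=Ro.from_euler('xyz',st['orientation'],degrees=True).as_matrix()
for p in ([.0865,0,.003],[-.0215,0,-.001],[-.0215,.025,-.001],[-.0215,-.025,-.001]): print(proj(s,st['eef_pos']+R@p,st))
hsv=cv2.cvtColor(s['image'],cv2.COLOR_RGB2HSV)
print(hsv[70:110:3,313].tolist()); 
g=cv2.cvtColor(s['image'],cv2.COLOR_RGB2GRAY).astype(float)
for v in (110,150,190,220,260):
    e=cv2.Sobel(g,cv2.CV_64F,1,0)[v]; print(v,[ (i,int(e[i])) for i in range(240,390) if abs(e[i])>80])
```

```text
t 7.675 pos [0.4704 0.0949 0.0667] ori [ 1.8000e+02 -1.0000e-02 -1.7096e+02] roll 0.04 offset before roll [ 0.4  0.2 -0.3] after [ 0.4  0.2 -0.3]
[315.9852414   72.29407159]
[315.55946439 384.40340219]
[382.50520991 384.45653149]
[248.62573422 384.35028243]
[[50, 6, 135], [60, 2, 134], [40, 6, 138], [143, 60, 17], [150, 13, 20], [165, 20, 25], [0, 0, 18], [110, 10, 76], [120, 7, 74], [120, 13, 79], [100, 10, 78], [90, 3, 81], [90, 6, 83], [120, 6, 84]]
110 [(260, -236), (261, -347), (262, -89), (369, 268), (370, 315)]
150 [(262, 81), (367, 180), (368, 343), (369, 159)]
190 [(263, -302), (264, -341), (366, -151), (367, -123)]
220 [(265, 124), (364, -86), (365, -97)]
260 [(266, 141), (267, 96), (363, -122), (364, -112)]
```

Emit:
play_rows:
  increments:
    - {"offset": [0,0,0],"roll": 0}
    - {"offset": [0,0,0],"roll": 0}
    - {"offset": [0,0,0],"roll": 0}
    - {"offset": [0,0,0],"roll": 0}
    - {"offset": [0,0,0],"roll": 0}
    - {"offset": [0,0,0],"roll": 0}
    - {"offset": [0,0,0],"roll": 0}
    - {"offset": [0,0,0],"roll": 0}
    - {"offset": [0,0,0],"roll": 0}
    - {"offset": [0,0,0],"roll": 0}
    - {"offset": [0,0,0],"roll": 0}
    - {"offset": [0,0,0],"roll": 0}

```text
clock: 9.18
eef_pos: [0.4704, 0.0949, 0.0668]
orientation: [180.0, 0.0, -171.0]
wrist_force: [0.0, 0.0, -0.8]
grip_width: 0.0345
grasp_force: 61.6
```

Emit:
play_rows:
  increments:
    - {"offset": [0,0,0],"roll": 0}
    - {"offset": [0,0,0],"roll": 0}
    - {"offset": [0,0,0],"roll": 0}
    - {"offset": [0,0,0],"roll": 0}
    - {"offset": [0,0,0],"roll": 0}
    - {"offset": [0,0,0],"roll": 0}
    - {"offset": [0,0,0],"roll": 0}
    - {"offset": [0,0,0],"roll": 0}
    - {"offset": [0,0,0],"roll": 0}

```text
clock: 10.3
eef_pos: [0.4704, 0.0949, 0.0668]
orientation: [180.0, 0.0, -171.0]
wrist_force: [0.1, 0.1, -1.8]
grip_width: 0.0345
grasp_force: 61.6
```

Emit:
play_rows:
  increments:
    - {"offset": [0,0,-10],"roll": 4}
    - {"offset": [0,0,-20],"roll": 5}
    - {"offset": [0,0,-25],"roll": 4.2}
    - {"offset": [0,0,-14],"roll": 0}
    - {"offset": [0,0,-4],"roll": 0}
    - {"offset": [0,0,0],"roll": 0}

```text
clock: 11.05
eef_pos: [0.4701, 0.0948, 0.1395]
orientation: [-180.0, -0.0, 175.9]
wrist_force: [0.1, 0.2, -1.8]
grip_width: 0.0347
grasp_force: 61.6
```

```bash
python3 -c "
from h import *
plan([.4636,.3575,.14],175.8)"
```

```text
t 11.05 pos [0.4701 0.0948 0.1395] ori [-1.8000e+02 -3.0000e-02  1.7587e+02] roll 0.07 offset before roll [ 25.4 261.5  -0.5] after [ 25.8 261.5  -0.5]
```

Emit:
play_rows:
  increments:
    - {"offset": [1,12,0],"roll": 0}
    - {"offset": [2,22,0],"roll": 0}
    - {"offset": [3,30,0],"roll": 0}
    - {"offset": [4,34,0],"roll": 0}
    - {"offset": [4,34,0],"roll": 0}
    - {"offset": [4,34,0],"roll": 0}
    - {"offset": [3,34,0],"roll": 0}
    - {"offset": [2,28,0],"roll": 0}
    - {"offset": [2,20,0],"roll": 0}
    - {"offset": [0.5,13,0],"roll": 0}
    - {"offset": [0,0,0],"roll": 0}
    - {"offset": [0,0,0],"roll": 0}

```text
clock: 12.55
eef_pos: [0.4641, 0.3557, 0.1396]
orientation: [-179.9, -0.0, 175.8]
wrist_force: [-0.8, 0.1, -1.8]
grip_width: 0.035
grasp_force: 61.6
```

Emit:
play_rows:
  increments:
    - {"offset": [0,0,12],"roll": 0}
    - {"offset": [0,0,22],"roll": 0}
    - {"offset": [0,0,25],"roll": 0}
    - {"offset": [0,0,20],"roll": 0}
    - {"offset": [0,0,12],"roll": 0}
    - {"offset": [0,0,8],"roll": 0}
    - {"offset": [0,0,4],"roll": 0}
    - {"offset": [0,0,2],"roll": 0}
    - {"offset": [0,0,0],"roll": 0}
    - {"offset": [0,0,0],"roll": 0}

```text
clock: 13.8
eef_pos: [0.4641, 0.3573, 0.0352]
orientation: [180.0, 0.0, 175.8]
wrist_force: [0.1, 0.6, -1.4]
grip_width: 0.0348
grasp_force: 61.6
```

Emit:
play_rows:
  increments:
    - {"offset": [0,0,1.5],"roll": 0}
    - {"offset": [0,0,1.5],"roll": 0}
    - {"offset": [0,0,1],"roll": 0}
    - {"offset": [0,0,0],"roll": 0}
    - {"offset": [0,0,0],"roll": 0}

```text
clock: 14.42
eef_pos: [0.4639, 0.357, 0.0309]
orientation: [180.0, -0.0, 175.8]
wrist_force: [0.3, -0.5, 1.4]
grip_width: 0.0348
grasp_force: 61.7
```

Emit:
play_rows:
  increments:
    - {"offset": [0,0,0],"roll": 0}
    - {"offset": [0,0,0],"roll": 0}
    - {"offset": [0,0,0],"roll": 0}
    - {"offset": [0,0,0],"roll": 0}
    - {"offset": [0,0,0],"roll": 0}
    - {"offset": [0,0,0],"roll": 0}
  hand: 1

```text
clock: 15.18
eef_pos: [0.4639, 0.3571, 0.0308]
orientation: [180.0, -0.0, 175.8]
wrist_force: [0.5, -0.4, 0.3]
grip_width: 0.0856
grasp_force: 0.0
```

Emit:
play_rows:
  increments:
    - {"offset": [0,0,-8],"roll": 0}
    - {"offset": [0,0,-20],"roll": 0}
    - {"offset": [0,0,-35],"roll": 0}
    - {"offset": [0,0,-45],"roll": 0}
    - {"offset": [0,0,-45],"roll": 0}
    - {"offset": [0,0,-35],"roll": 0}
    - {"offset": [0,0,-12],"roll": 0}
    - {"offset": [0,0,0],"roll": 0}

```text
clock: 16.18
eef_pos: [0.4639, 0.3571, 0.2311]
orientation: [180.0, 0.0, 175.8]
wrist_force: [-0.2, 0.6, -0.7]
grip_width: 0.085
grasp_force: 0.0
```

Run:
```python
from h import *
t=np.load('top0.npy',allow_pickle=True).item(); c=np.load('scene0.npy',allow_pickle=True).item()
def tri(a,b):
    A=[];B=[]
    for s,(u,v) in ((t,a),(c,b)):
        e,R=cam(s); d=R@np.array([(u-s['cx'])/f(s),-(v-s['cy'])/f(s),-1.]); d/=np.linalg.norm(d); P=np.eye(3)-np.outer(d,d); A.append(P);B.append(P@e)
    x=np.linalg.lstsq(np.vstack(A),np.hstack(B),rcond=None)[0]; return x.round(3),np.hstack(B)-np.vstack(A)@x
print('mon bottom',tri((363,163),(410,229))[0],'top',tri((369,92),(425,83))[0])
st=bot.observe(); s=eyes.snapshot('wrist'); save('w3',s['image'])
plan([.589,.055,.22],99)
```

```text
mon bottom [0.767 0.114 0.09 ] top [0.78  0.123 0.365]
t 16.225 pos [0.4634 0.3566 0.23  ] ori [-1.7995e+02 -6.0000e-02  1.7584e+02] roll 76.84 offset before roll [-147.1 -291.7   10.1] after [-317.6   76.9    9.6]
```

View pics/w3.png

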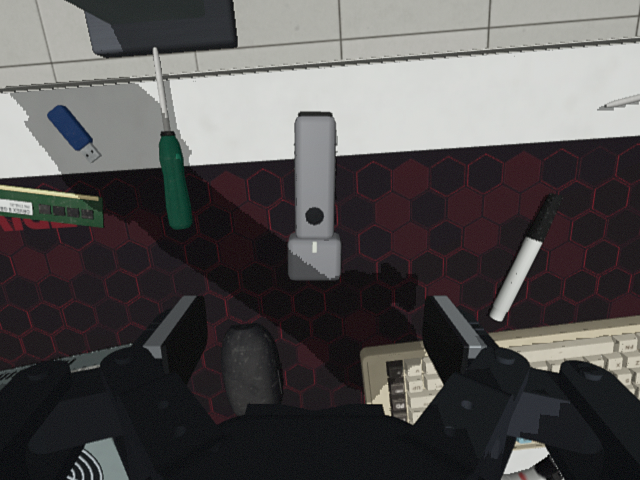

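The wrist view shows the scanner lying flat and clear of the fingers, from (315,112) to (315,280). The screwdriver and memory have not moved.

Emit:
play_rows:
  increments:
    - {"offset": [0,0,0],"roll": 9.6}
    - {"offset": [0,0,0],"roll": 9.6}
    - {"offset": [0,0,0],"roll": 9.6}
    - {"offset": [0,0,0],"roll": 9.6}
    - {"offset": [0,0,0],"roll": 9.6}
    - {"offset": [0,0,0],"roll": 9.6}
    - {"offset": [0,0,0],"roll": 9.6}
    - {"offset": [0,0,0],"roll": 9.6}

```text
clock: 17.23
eef_pos: [0.463, 0.3563, 0.2285]
orientation: [-179.8, 0.1, 98.7]
wrist_force: [0.1, 0.3, -0.2]
grip_width: 0.0855
grasp_force: 0.0
```

Emit:
play_rows:
  increments:
    - {"offset": [-14,3,0],"roll": 0}
    - {"offset": [-28,7,1],"roll": 0}
    - {"offset": [-36,9,1],"roll": 0}
    - {"offset": [-40,10,2],"roll": 0}
    - {"offset": [-40,10,2],"roll": 0}
    - {"offset": [-40,10,2],"roll": 0}
    - {"offset": [-40,10,2],"roll": 0}
    - {"offset": [-36,9,0],"roll": 0}
    - {"offset": [-28,6,0],"roll": 0}
    - {"offset": [-16,3,0],"roll": 0}
    - {"offset": [0,0,0],"roll": 0}
    - {"offset": [0,0,0],"roll": 0}

```text
clock: 18.73
eef_pos: [0.5894, 0.0565, 0.2204]
orientation: [-180.0, -0.1, 99.2]
wrist_force: [-0.3, 0.3, 0.7]
grip_width: 0.0854
grasp_force: 0.0
```

Run:
```python
from h import *
st=bot.observe(); s=eyes.snapshot('wrist'); save('w4',s['image']); np.save('w4.npy',dict(s=s,st=st),allow_pickle=True)
print(st['qpos'])
C=np.array([.681,.070,0]);R=Ro.from_euler('z',9,degrees=True)
for n,p in dict(bar=[-.092,0,.12],b1=[-.092,.059,.12],b0=[-.092,-.059,.12],fl=[-.07,.1,.092]).items(): print(n,proj(s,C+R.apply(p),st).round(1))
plan([.590,.055,.128],99)
```

```text
[-25.69241159  21.69431543  21.10447186 102.82850224  -9.17661322
  57.19663743   8.22113273]
bar [314.3 248.8]
b1 [314.7 152.1]
b0 [314.  332.7]
fl [350.2  82.4]
t 18.775 pos [0.5895 0.0568 0.2205] ori [-1.7997e+02 -5.0000e-02  9.9210e+01] roll 0.21 offset before roll [-1.9  0.3 92.5] after [-1.9  0.3 92.5]
```

View pics/w4.png

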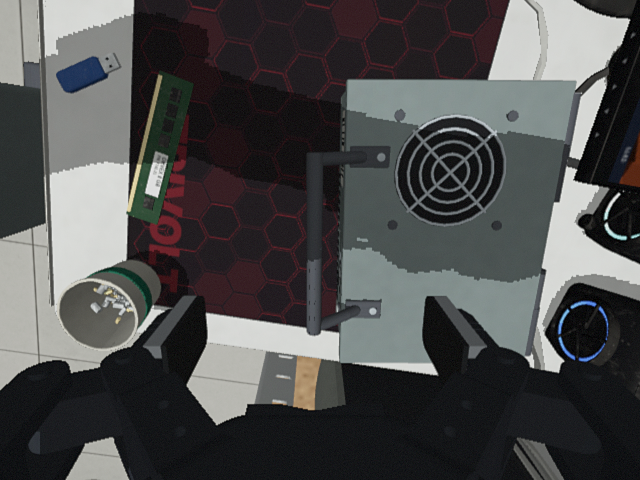

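The bar runs from (315,153) to (315,333), centred between the fingers and within 1 px of the prediction. I'm going down onto it.

Emit:
play_rows:
  increments:
    - {"offset": [-1,0,10],"roll": 0}
    - {"offset": [-1,0,16],"roll": 0}
    - {"offset": [0,0,20],"roll": 0}
    - {"offset": [0,0,18],"roll": 0}
    - {"offset": [0,0,14],"roll": 0}
    - {"offset": [0,0,9],"roll": 0}
    - {"offset": [0,0,5],"roll": 0}
    - {"offset": [0,0,0],"roll": 0}
    - {"offset": [0,0,0],"roll": 0}

```text
clock: 19.9
eef_pos: [0.5906, 0.0531, 0.1293]
orientation: [179.9, -0.0, 99.0]
wrist_force: [0.9, 0.5, -1.1]
grip_width: 0.085
grasp_force: 0.0
```

Emit:
play_rows:
  increments:
    - {"offset": [0,0,0],"roll": 0}
    - {"offset": [0,0,0],"roll": 0}
    - {"offset": [0,0,0],"roll": 0}
    - {"offset": [0,0,0],"roll": 0}
    - {"offset": [0,0,0],"roll": 0}
    - {"offset": [0,0,0],"roll": 0}
    - {"offset": [0,0,0],"roll": 0}
    - {"offset": [0,0,0],"roll": 0}
    - {"offset": [0,0,0],"roll": 0}
    - {"offset": [0,0,0],"roll": 0}
  hand: -1

```text
clock: 21.15
eef_pos: [0.5896, 0.0531, 0.1289]
orientation: [-179.9, -0.0, 99.0]
wrist_force: [-4.8, -0.1, 6.1]
grip_width: 0.0077
grasp_force: 58.6
```

Run:
```python
from h import *
plan([.59,.055,.128],99); print(bot.observe()['wrist_force'])
r=np.hypot(.162,.032);a0=np.arctan2(.032,.162)
A=a0+np.radians(np.arange(0,61,3)); q=np.c_[-r*np.cos(A),r*np.sin(A)]*1e3
print(np.diff(q,axis=0).round(1).tolist())
```

```text
t 21.15 pos [0.5896 0.0531 0.1289] ori [-1.7992e+02 -2.0000e-02  9.9030e+01] roll 0.03 offset before roll [1.9 0.7 0.9] after [1.9 0.7 0.9]
[-4.79526843 -0.07781887  6.11150672]
[[1.9, 8.4], [2.3, 8.3], [2.8, 8.2], [3.2, 8.0], [3.6, 7.9], [4.0, 7.7], [4.4, 7.4], [4.8, 7.2], [5.2, 6.9], [5.5, 6.7], [5.9, 6.4], [6.2, 6.0], [6.5, 5.7], [6.8, 5.4], [7.1, 5.0], [7.3, 4.6], [7.5, 4.2], [7.7, 3.8], [7.9, 3.4], [8.1, 3.0]]
```

Emit:
play_rows:
  increments:
    - {"offset": [0,0.9,-4.2],"roll": 0}
    - {"offset": [0,1.0,-4.2],"roll": 0}
    - {"offset": [0,2.3,-8.3],"roll": 0}
    - {"offset": [0,2.8,-8.2],"roll": 0}
    - {"offset": [0,3.2,-8.0],"roll": 0}
    - {"offset": [0,0,0],"roll": 0}
    - {"offset": [0,0,0],"roll": 0}

```text
clock: 22.02
eef_pos: [0.5995, 0.0546, 0.1623]
orientation: [-179.9, -0.0, 99.0]
wrist_force: [-6.8, -1.1, 1.2]
grip_width: 0.0075
grasp_force: 58.5
```

Run:
```python
from h import *
p=bot.observe(); print(p['eef_pos'],p['orientation'],p['wrist_force'],p['grip_width'])
s=eyes.snapshot('scene'); save('s5',cv2.resize(s['image'][180:360,260:500],(640,480),interpolation=2))
```

```text
[0.59948217 0.05459193 0.16234792] [-1.79887751e+02 -3.04661870e-02  9.90396209e+01] [-6.76116219 -1.05152026  1.19916743] 0.007462051954052213
```

View pics/s5.png

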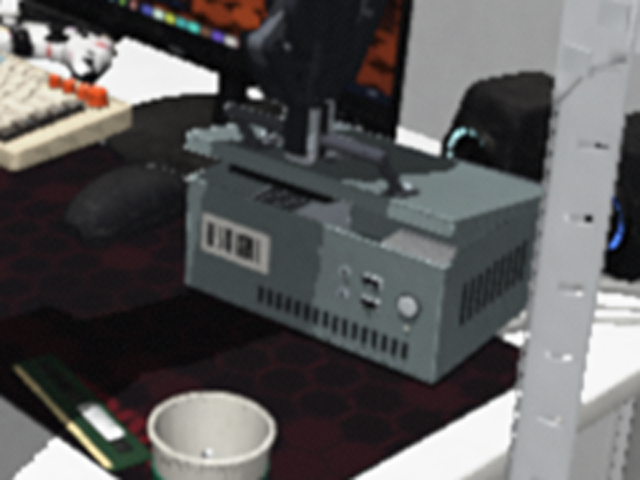

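The cover is lifting with the fingers on the bar at (310,150), and its front edge has come up off the case. Now the rest of the arc.

Emit:
play_rows:
  increments:
    - {"offset": [0,1.3,-4],"roll": 0}
    - {"offset": [0,1.7,-3.9],"roll": 0}
    - {"offset": [0,4.0,-7.7],"roll": 0}
    - {"offset": [0,4.4,-7.4],"roll": 0}
    - {"offset": [0,4.8,-7.2],"roll": 0}
    - {"offset": [0,5.2,-6.9],"roll": 0}
    - {"offset": [0,5.5,-6.7],"roll": 0}
    - {"offset": [0,5.9,-6.4],"roll": 0}
    - {"offset": [0,3.1,-3],"roll": 0}
    - {"offset": [0,0,0],"roll": 0}

```text
clock: 23.32
eef_pos: [0.6351, 0.0601, 0.2171]
orientation: [-179.9, -0.1, 99.0]
wrist_force: [-11.6, -0.8, 6.9]
grip_width: 0.008
grasp_force: 58.7
```

Emit:
play_rows:
  increments:
    - {"offset": [0,1.6,-3],"roll": 0}
    - {"offset": [0,6.0,-5.7],"roll": 0}
    - {"offset": [0,6.6,-5.4],"roll": 0}
    - {"offset": [0,7.1,-5],"roll": 0}
    - {"offset": [0,7.3,-4.6],"roll": 0}
    - {"offset": [0,7.5,-4.2],"roll": 0}
    - {"offset": [0,7.7,-3.8],"roll": 0}
    - {"offset": [0,4,-1.7],"roll": 0}
    - {"offset": [0,0,0],"roll": 0}
    - {"offset": [0,0,0],"roll": 0}

```text
clock: 24.58
eef_pos: [0.6848, 0.0679, 0.2528]
orientation: [179.6, -0.0, 99.0]
wrist_force: [-6.6, -0.8, 9.4]
grip_width: 0.0076
grasp_force: 59.0
```

Run:
```python
from h import *
p=bot.observe(); print(p['eef_pos'],p['wrist_force'],p['grip_width'])
d=p['eef_pos']-np.array([.5896,.0531,.1289]); dx=d[0]*np.cos(.157)+d[1]*np.sin(.157)
print(np.degrees(np.arctan2(.032+d[2],.162-dx))-11.17, np.hypot(.032+d[2],.162-dx))
for n in ('scene','top','wrist'):
    st=bot.observe(); s=eyes.snapshot(n); np.save(n+'6.npy',dict(s=s,st=st),allow_pickle=True)
s=np.load('scene6.npy',allow_pickle=True).item()['s']; save('s6',cv2.resize(s['image'][150:360,260:500],(686,600),interpolation=2))
C=np.array([.681,.070,0]);R=Ro.from_euler('z',9,degrees=True)
for a in (50,55,60,65):
    t=np.radians(a)
    for y in (.1,-.1):
        q=proj(s,C+R.apply([.07-.14*np.cos(t),y,.088+.14*np.sin(t)])); print(a,y,((q-[260,150])*2.857).round(0))
```

```text
[0.68481676 0.06789582 0.25284819] [-6.56686315 -0.7748758   9.38656792] 0.007607285532759259
56.00304686700393 0.1691997862066126
50 0.1 [254.  95.]
50 -0.1 [539. 170.]
55 0.1 [264.  80.]
55 -0.1 [548. 154.]
60 0.1 [273.  67.]
60 -0.1 [558. 138.]
65 0.1 [284.  55.]
65 -0.1 [568. 124.]
```

View pics/s6.png

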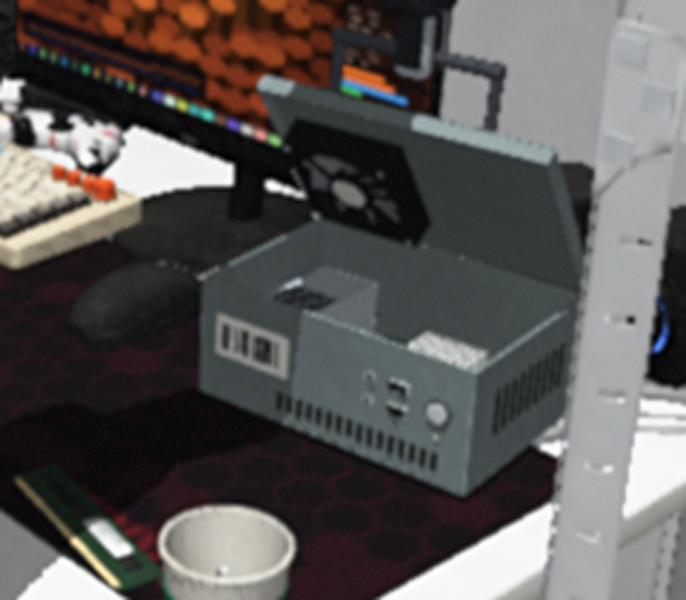

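The cover's front lower edge runs from (263,94) to (551,163), which puts it at about 53–55 degrees against a pose-based estimate of 56. I'm adding about 5 degrees.

Emit:
play_rows:
  increments:
    - {"offset": [0,2.5,-1.2],"roll": 0}
    - {"offset": [0,4,-1.9],"roll": 0}
    - {"offset": [0,4,-1.7],"roll": 0}
    - {"offset": [0,2.5,-1],"roll": 0}
    - {"offset": [0,0,0],"roll": 0}
    - {"offset": [0,0,0],"roll": 0}
    - {"offset": [0,0,0],"roll": 0}
    - {"offset": [0,0,0],"roll": 0}

```text
clock: 25.72
eef_pos: [0.6979, 0.07, 0.2584]
orientation: [179.6, 0.0, 99.0]
wrist_force: [-4.1, -0.6, 7.1]
grip_width: 0.0079
grasp_force: 58.8
```

Run:
```python
from h import *
p=bot.observe(); print(p['eef_pos'],p['wrist_force'],p['grip_width'])
d=p['eef_pos']-np.array([.5896,.0531,.1289]); dx=d[0]*np.cos(.157)+d[1]*np.sin(.157)
print(np.degrees(np.arctan2(.032+d[2],.162-dx))-11.17, np.hypot(.032+d[2],.162-dx))
a=eyes.snapshot('scene')['image'][150:360,260:500]; b=eyes.snapshot('top')['image'][150:400,210:480]
o=np.zeros((600,800,3),np.uint8); o[:400,:457]=cv2.resize(a,(457,400),interpolation=2); o[:318,457:]=cv2.resize(b,(343,318),interpolation=2); save('m7',o)
```

```text
[0.69794301 0.06995504 0.25838267] [-4.08291365 -0.59375133  7.06019391] 0.007859282627180681
60.86683682276178 0.16975749792956202
```

View pics/m7.png

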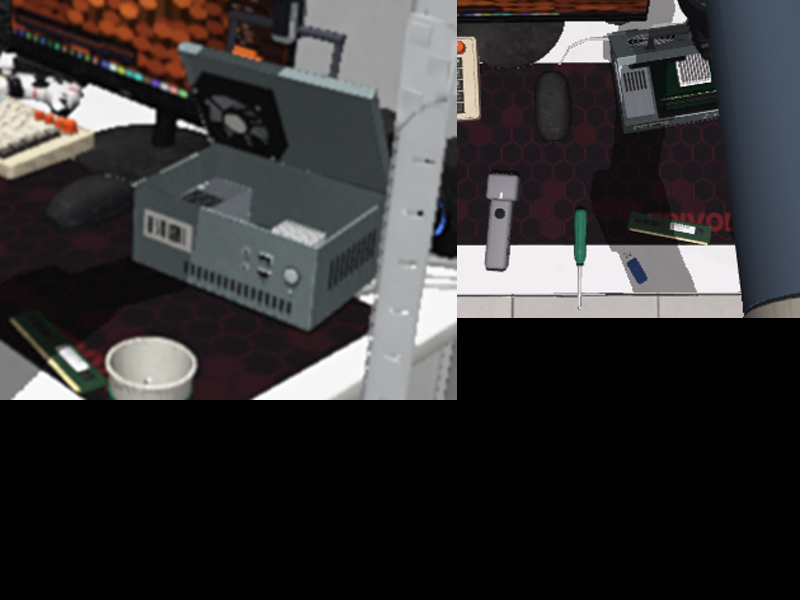

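The scene crop puts the cover's lower front corners near (181,52) and (378,97), so it stands at about 58–61 degrees, held and still. The scanner is flat, and the other things are untouched.

```bash
python3 -c "
from h import *
print(job.close_job())"
```

```text
the job is handed in; nothing more can be done
None
```

The job is handed in, with no verdict returned: the scanner was held square about 7 cm from the label for over two seconds and laid flat back in its place, and the arm is holding the cover open at about 60 degrees (58–61 by my measurements).

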